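Swap the odd cup in a boxed set

TASK

The square wooden tray with four cork pads should hold four matching tall, straight-sided cups, but a low, wide cup has got in. Stand the low cup upright in the empty wooden tray, and stand the matching tall straight cup from the stock board upright on the middle of the cork pad that the low cup left. Set both cups down rather than dropping them, and leave the other three cups of the set where they stand.

Things in the scene. Friction and masses are not known exactly. Their poses are not given: they have to be found in the camera images.
- wrong_mid (a point): the wrong cup, at first on one of the set tray's four cork pads: low and wide, round, pale glazed stoneware, 62 mm across (slightly less at the foot), 46 mm tall, wall 4 mm, open at the top, about 0.14 kg. The point is its centre, half-way up (23 mm above its foot); z points up out of its mouth. A like cup on the stock board is a bystander.
- spare_mid (a point): the right cup, at first on the stock board (flat, pale, 205 mm square, 12 mm thick) with a square cup and a low wide one, 95 mm or more away between centres: tall, straight-sided, round, pale glazed stoneware, 48 mm across, 70 mm tall, wall 4 mm, open at the top, about 0.14 kg. The point is its centre, half-way up (35 mm above its foot); z points up out of its mouth.
- pad: the round cork pad under the wrong cup: 84 mm across, 4 mm thick, top 10 mm above the table. The point is the centre of its underside, z up; x and y run along the set tray's sides. The set tray is fixed, 224 mm square outside, rim 12 mm above the table; its four pads are 104 mm apart, centre to centre.
- oddtray_floor (a point): the empty low wooden tray, fixed on the table to the left or right of the set tray: 162 mm square outside, 150 mm inside, rim 12 mm above the table. The point is the centre of its inner floor, 6 mm above the table; x and y run along its sides, z up.
- mate1_mid (a point): one of the three straight-sided glazed cups that belong in the set (48 mm across, 70 mm tall, upright, solid-bottomed and open at the top); it stays where it is. The point is its centre, 35 mm above its foot; z points up out of its mouth.
- mate2_mid (a point): one of the three straight-sided glazed cups that belong in the set (48 mm across, 70 mm tall, upright, solid-bottomed and open at the top); it stays where it is. The point is its centre, 35 mm above its foot; z points up out of its mouth.
- mate3_mid (a point): one of the three straight-sided glazed cups that belong in the set (48 mm across, 70 mm tall, upright, solid-bottomed and open at the top); it stays where it is. The point is its centre, 35 mm above its foot; z points up out of its mouth.
Things that resemble listed ones, but are neither listed nor needed, are in the scene too. Leave any green or red look-alike of the part that bears wrong_mid alone.

How it is judged:
By the outcome, as a careful person would: the job done as asked, in the order asked, and still so for the second after the job is handed in, with the robot touching nothing.
It also fails if it takes over 59 s, if anything falls off the work surface, if the arm or the gripper's body presses on something with over 40 N, if the wrist force passes 120 N, or if a joint passes its speed limit or range.

ROBOT

A 6-joint arm with a two-finger parallel gripper is mounted at the origin on the work surface. World frame = base frame: x ahead of the robot, y to its left, z up, the work surface at z = 0. Lengths are in m, angles in rad, forces in N, time in s.
With the tool pointing down it reaches from about 0.425 to 0.95 m from the base axis. Payload 3.5 kg.
Tool frame: the origin (TCP) lies where the fingers leave the gripper's body, on its centre line; the fingertips stand 73 mm ahead of it and the grasp point (between the pads) lies 54 mm ahead of it; z points along the fingers, y is the line along which they close (so a half turn about z gives the same grasp; the last joint's range is limited). The gripper opens to 85 mm and grips with 20 to 120 N. Pads are 22 mm wide; open, the fingers measure 114 mm over their backs; the gripper's body (76 mm by 85 mm) begins 54 mm behind the grasp point. The pads swing forward as they close: fully open they stand 13 mm farther back than shut.
Start: joints at [-1.374, 0.286, 1.577, -0, 1.279, -0.15], TCP at [0.229, -0.635, 0.304] pointing down, gripper open.
Joint ranges: [-2.77, 2.77], [-0.9, 2.22], [0.21, 2.48], [-1.53, 4.67], [0.24, 2.81], [-2.84, 2.84]. Speed limits (rad/s): [2.79, 2.79, 3.14, 3.14, 3.14, 3.14].

INTERFACE

Orientations are given as a unit quaternion [x, y, z, w].
In Python, from rig import * gives the robot as it stands.
- The arm moves only by the shell command python3 -m inch 'ROWS' [OPENING]. ROWS is JSON, a list that holds one entry, the list of rows, each a list of 6 numbers: the shift along the world's x, y, z scaled (see below), then the turn, a rotation vector about the world's x, y, z scaled (see below). In form: [[[x, y, z, rx, ry, rz], ...]]. A call has exactly 5 rows; each row is the pose to reach, as a shift and turn from the pose commanded when the call began; what a row does not reach only later rows make up. The controller multiplies each number of a shift by 300 mm and each number of a turn by 45 degrees. A row lasts 1/10 s, in which the tool goes at most 50 mm and 8.59 degrees, less where a joint would pass 70% of its speed; a pose out of reach is approached as far as the arm can. A call with a number of a shift or a turn outside -1 to 1 is refused whole. A call with a gripper value outside its range is refused whole. OPENING is the opening, from -1 (shut) to 1 (fully open), so that 0 is half open, set as the call begins (- or left out, the last holds). The fingers move at their own pace and stop on an object; the grip force is fixed at half the most. Time passes only in rows, so rows that repeat a pose let the fingers close, or fill a call up. It gives the time, the measured TCP pose, the force, the opening and the grip force at its end, in the units of the state.
- state(): the state, without advancing time (a new reading comes with each control period).
- grab_frame(name): name is "scene" or "top"; returns a dict with "color" (400x640x3 uint8, red, green, blue), "fov_y" (degrees; the focal length in pixels is half the picture's height over the tangent of half this angle, whatever the lens; pixels are square), "cx", "cy" (the principal point, pixels), "dist_coeffs" ([k1, k2, p1, p2, k3] as OpenCV has them; the pictures are not rectified), "T" (4x4, takes a point from camera to world coordinates). Camera axes: x right, y down, z forward; pixel columns grow to the right and rows downward; lengths in m; the calibration is good to about 2 mm. A picture is of the moment at which its call begins. There is no depth.
- close_job(): hands the job in; it is judged then, once.
The state is a dict: "clock": time; "joint_positions": joint angles; "joint_vel": joint speeds; "joint_efforts": joint torques, N m; "ee_pos": TCP position; "eef_rot": TCP orientation; "force": force on the tool from outside, world axes, zero at the start; "torque": the same for the moment, N m; "gripper_width": finger opening in m; "grip_force": force on a finger pad.
Only numpy, scipy, OpenCV 4.12 (cv2) and the standard library are available. Lean on these libraries where they do the work, as an engineer would, in place of code of your own. Each camera call takes 0.05 s, during which the arm holds its last target. There are 200 camera calls.

## Working session

There is one attempt and no reset: what is moved stays moved. The work goes in short steps, Python scripts to look and compute and a shell command to move; the robot and the scene stay as the last step left them, time stands still between calls to the robot, and variables do not carry over. Pictures are saved under pics/ and viewed, at most 10 in all, crops included, and the job is handed in when it is done.

```bash
mkdir -p pics
cat > h.py <<'E'
from rig import *
import numpy as np, cv2
def K(f):
    F=200/np.tan(np.radians(f["fov_y"])/2); return np.array([[F,0,f["cx"]],[0,F,f["cy"]],[0,0,1.]])
def ray(f,uv,z):
    uv=np.array(uv,float).reshape(-1,1,2)
    n=cv2.undistortPoints(uv,K(f),np.array(f["dist_coeffs"],float)).reshape(-1,2)
    T=np.array(f["T"]); d=np.c_[n,np.ones(len(n))]@T[:3,:3].T; o=T[:3,3]
    return o+d*((z-o[2])/d[:,2])[:,None]
def proj(f,P):
    Ti=np.linalg.inv(np.array(f["T"]))
    return cv2.projectPoints(np.array(P,float).reshape(-1,1,3),cv2.Rodrigues(Ti[:3,:3])[0],Ti[:3,3],K(f),np.array(f["dist_coeffs"],float))[0].reshape(-1,2)
E
python3 - <<'E'
from h import *
import pickle
for n in("top","scene"):
    f=grab_frame(n); pickle.dump(f,open(n+".pkl","wb")); cv2.imwrite(f"pics/{n}0.png",f["color"][...,::-1]); print(n,np.array(f["T"]).round(3).tolist(),f["fov_y"])
s=state();print(s)
E
```

```text
top [[0.009, -0.986, 0.169, 0.26], [-1.0, -0.008, 0.007, 0.002], [-0.005, -0.169, -0.986, 1.377], [0.0, 0.0, 0.0, 1.0]] 46.452693733129806
scene [[0.716, 0.531, -0.453, 0.948], [0.698, -0.534, 0.476, -0.5], [0.011, -0.657, -0.753, 0.835], [0.0, 0.0, 0.0, 1.0]] 51.86785016669566
{'clock': 0.1, 'joint_positions': array([-1.37397663e+00,  2.87104805e-01,  1.57800633e+00, -2.20118682e-05,
        1.27861896e+00, -1.50014069e-01]), 'joint_vel': array([ 1.16278349e-05, -1.19896858e-03, -3.32940656e-03, -2.41300141e-03,
       -1.31907299e-03, -1.21612760e-03]), 'joint_efforts': array([ 1.02085753e-03, -4.07298160e+01, -2.93698597e+01, -1.43505195e-04,
        3.41494801e-03,  1.07598095e-05]), 'ee_pos': array([ 0.22937662, -0.63436958,  0.30267999]), 'eef_rot': array([ 9.84999827e-01,  1.72552019e-01, -3.55420816e-05, -1.06818492e-03]), 'force': array([ 0.93093221, -0.11738854,  0.29344385]), 'torque': array([-0.03780978, -0.07119921,  0.00286614]), 'grip_force': 0.0, 'gripper_width': 0.08557448532975798}
```

View pics/top0.png

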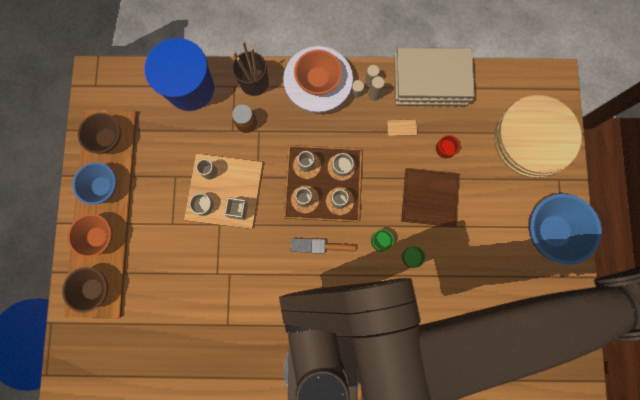

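View pics/scene0.png

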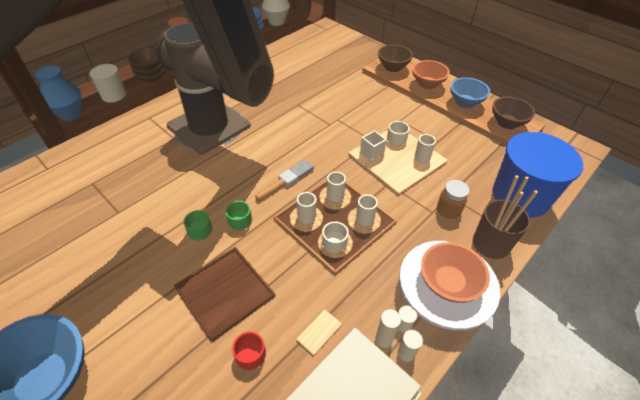

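The scene shows the set tray at top (323,184), with the low wide cup at top (343,163), scene (335,237), and tall cups on the other three pads. On the stock board are a tall round cup at top (205,168), a low one at (201,204) and a square one at (236,208). The empty tray is at top (431,196). By description, wrong = (343,163) and spare = (205,168). I'll confirm both in one enlarged crop.

Run:
```python
from h import *
import pickle
t=pickle.load(open("top.pkl","rb"));s=pickle.load(open("scene.pkl","rb"))
A=cv2.resize(t["color"][140:236,180:370],None,fx=4,fy=4,interpolation=cv2.INTER_CUBIC)[:300]
A=cv2.resize(t["color"][145:230,180:370],(760,340),interpolation=cv2.INTER_CUBIC)
B=cv2.resize(s["color"][120:270,270:450],None,fx=1.7,fy=1.7,interpolation=cv2.INTER_CUBIC)
B2=np.zeros((B.shape[0],760,3),np.uint8);B2[:,:B.shape[1]]=B
# masks view
for n,f in(("top",t),("scene",s)):
    h=cv2.cvtColor(f["color"],cv2.COLOR_RGB2HSV)
    m=((h[...,1]<75)&(h[...,2]>60)).astype(np.uint8)
    k,l,st,c=cv2.connectedComponentsWithStats(m)
    R=(180,140,200,100) if n=="top" else (270,110,190,160)
    for i in range(1,k):
        x,y,w,hh,a=st[i]
        if a>40 and R[0]<x<R[0]+R[2] and R[1]<y<R[1]+R[3]: print(n,st[i],c[i].round(1))
    if n=="scene":
        M=cv2.resize(m[120:270,270:450]*255,None,fx=1.7,fy=1.7,interpolation=cv2.INTER_NEAREST); B2[:,320:320+M.shape[1]]=M[...,None]
cv2.imwrite("pics/c.png",np.vstack([A,B2])[...,::-1])
```

```text
top [298 151  16  20 205] [305.8 160.3]
top [333 153  21  22 353] [342.6 163.7]
top [196 159  17  17 136] [205.4 167.6]
top [296 188  16  18 211] [303.7 196.5]
top [332 189  16  19 229] [339.6 198.3]
top [190 193  21  22 290] [201.  203.8]
top [225 198  20  20 264] [235.6 207.8]
top [291 238  34  16 462] [307.9 245.2]
scene [360 121  50  41 995] [383.4 139.9]
scene [416 134  20  29 417] [424.8 147.7]
scene [385 154  61  37 620] [410.2 173.4]
scene [  376   154   264   246 35265] [546.2 307.6]
scene [279 160  35  27 453] [295.7 172.4]
scene [327 172  19  30 475] [335.7 185.9]
scene [445 180  25  21 413] [456.4 189.7]
scene [297 192  20  32 520] [306.1 206.8]
scene [357 194  21  32 527] [366.2 209.2]
scene [322 222  27  31 673] [334.6 236.4]
```

View pics/c.png

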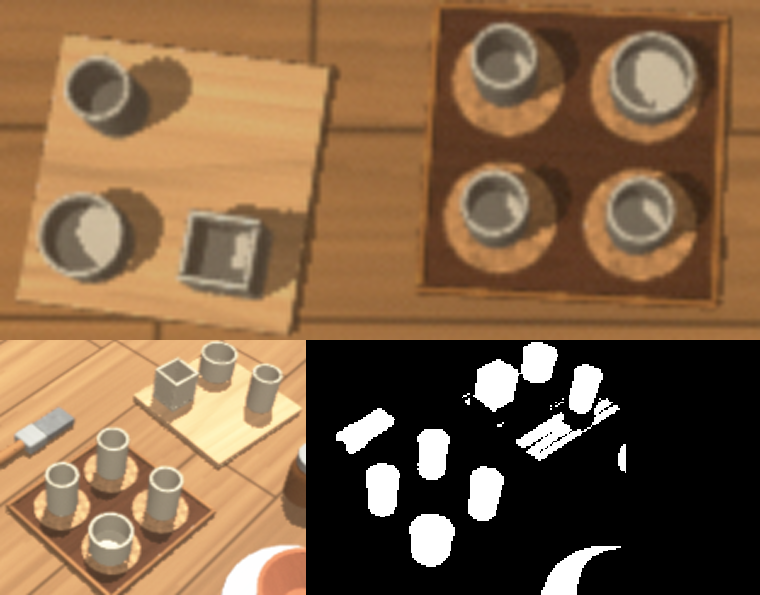

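Confirmed: the low wide round cup sits at top (343,164) and the tall round one at top (204,167). Next are their positions and the tray geometry.

Run:
```python
from h import *
import pickle
t=pickle.load(open("top.pkl","rb"));s=pickle.load(open("scene.pkl","rb"))
c=lambda x,y:(180+(x+.5)/4-.5,145+(y+.5)/4-.5)
for n,p,zt,q,zm in (("wrong",(653,77),.056,(334.6,236.4),.033),("spare",(99,89),.082,(424.8,147.7),.047),("mB",(505,62),.08,(366.2,209.2),.045),("mC",(495,207),.08,(335.7,185.9),.045),("mD",(640,213),.08,(306.1,206.8),.045)):
    print(n,ray(t,c(*p),zt)[0].round(4),ray(s,q,zm)[0].round(4))
R=[ray(t,c(*p),.012)[0] for p in((436,7),(729,17),(720,302),(421,290))]
print("settray",np.mean(R,0).round(4),np.round(R,3)[:,:2].tolist())
for n,f,(x0,y0,x1,y1) in(("top",t,(385,150,480,240)),("scene",s,(165,235,285,350)),("top",t,(275,140,372,230))):
    h=cv2.cvtColor(f["color"],cv2.COLOR_RGB2HSV)[y0:y1,x0:x1]
    m=(h[...,2]<125).astype(np.uint8)
    m=((h[...,2]<135)&(h[...,0]<20)).astype(np.uint8) 
    m=cv2.morphologyEx(m,cv2.MORPH_OPEN,np.ones((3,3)))
    g=max(cv2.findContours(m,0,1)[0],key=cv2.contourArea)
    P=ray(f,g.reshape(-1,2)+[x0,y0],.012)[:,:2]
    r=cv2.minAreaRect((P*1000).astype(np.float32)); print(n,"tray",r, cv2.boxPoints(r).round(0).tolist())
    # pads by cork
```

```text
wrong [ 0.5867 -0.0569  0.056 ] [ 0.5875 -0.0541  0.033 ]
spare [0.5685 0.3398 0.082 ] [0.5677 0.3456 0.047 ]
mB [0.591  0.0501 0.08  ] [0.5929 0.0552 0.045 ]
mC [0.4856 0.0557 0.08  ] [0.4862 0.0596 0.045 ]
mD [ 0.4821 -0.0467  0.08  ] [ 0.4816 -0.0444  0.045 ]
settray [ 0.5395 -0.0017  0.012 ] [[0.651, 0.106], [0.645, -0.116], [0.428, -0.108], [0.435, 0.112]]
top tray ((480.4620361328125, -327.0996398925781), (213.0230255126953, 195.05482482910156), 0.4559371769428253) [[373.0, -230.0], [375.0, -425.0], [588.0, -424.0], [586.0, -229.0]]
scene tray ((439.042236328125, -328.7768249511719), (187.2749786376953, 292.5720520019531), 84.65845489501953) [[285.0, -408.0], [576.0, -436.0], [593.0, -249.0], [302.0, -222.0]]
top tray ((540.0908203125, 0.514617919921875), (213.8128204345703, 213.9370880126953), 87.59590148925781) [[429.0, -102.0], [642.0, -111.0], [651.0, 103.0], [438.0, 112.0]]
```

```bash
python3 -m inch '[[[0.08,0.13,0,0,0,0.17],[0.16,0.26,0,0,0,0.34],[0.24,0.39,0,0,0,0.51],[0.32,0.52,0,0,0,0.68],[0.4,0.64,0,0,0,0.84]]]' 1
python3 -m inch '[[[0.08,0.13,0,0,0,0.17],[0.16,0.26,0,0,0,0.34],[0.24,0.39,0,0,0,0.51],[0.32,0.52,0,0,0,0.68],[0.4,0.64,0,0,0,0.84]]]'
python3 -m inch '[[[0.08,0.13,0,0,0,0.17],[0.16,0.26,-0.1,0,0,0.34],[0.24,0.39,-0.2,0,0,0.51],[0.32,0.52,-0.3,0,0,0.68],[0.39,0.64,-0.3,0,0,0.83]]]'
python3 - <<'E'
from h import *
import pickle
t=pickle.load(open("top.pkl","rb"));s=pickle.load(open("scene.pkl","rb"))
for f,q in((t,[(404,169),(459,171),(457,225),(402,222)]),(s,[(177,290),(240,252),(273,292),(213,335)])):
    P=ray(f,q,.012)[:,:2]; print(P.mean(0).round(4),P.round(3).tolist(), np.linalg.norm(P-np.roll(P,1,0),axis=1).round(3))
E
python3 - <<'E'
from h import *
f=grab_frame("scene");cv2.imwrite("pics/s1.png",f["color"][...,::-1])
S=state();print(S["clock"],S["ee_pos"],S["eef_rot"],S["joint_positions"])
t=grab_frame("top")
# cork pads, in the top view: orange-ish bright pixels inside set tray, scene view from start
E
```

```text
clock: 0.6
ee_pos: [0.35, -0.4407, 0.3033]
eef_rot: [0.875, 0.485, 0.0, -0.001]
force: [0.7, -0.7, -0.1]
gripper_width: 0.0856
grip_force: 0.0
clock: 1.1
ee_pos: [0.4699, -0.2487, 0.3035]
eef_rot: [0.671, 0.742, 0.0, -0.0]
force: [-0.2, 0.2, 1.4]
gripper_width: 0.0855
grip_force: 0.0
clock: 1.6
ee_pos: [0.5828, -0.0605, 0.21]
eef_rot: [0.398, 0.917, -0.001, -0.004]
force: [-0.6, -0.8, 0.0]
gripper_width: 0.0851
grip_force: 0.0
[ 0.5001 -0.3192] [[0.583, -0.242], [0.578, -0.407], [0.416, -0.394], [0.423, -0.233]] [0.16  0.165 0.163 0.162]
[ 0.5073 -0.3186] [[0.429, -0.394], [0.449, -0.233], [0.583, -0.248], [0.568, -0.399]] [0.139 0.162 0.134 0.152]
1.65 [ 0.58541316 -0.05466811  0.21035998] [ 0.39478551  0.91876675  0.00195331 -0.00287121] [-0.26700058  0.19265147  1.86903201  0.00527373  1.0850615  -1.02859706]
```

View pics/s1.png

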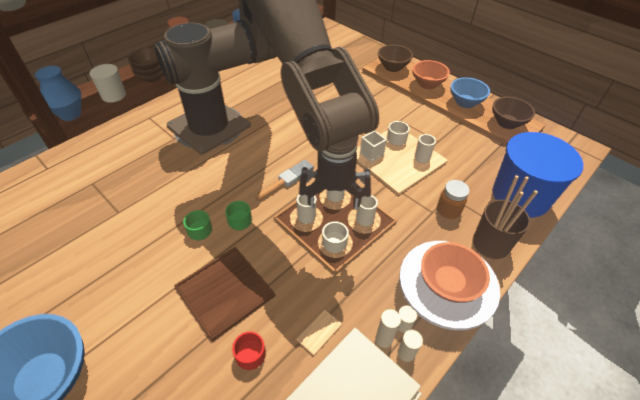

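The gripper is open over the low cup, with its closing line across the free diagonal of the tray. I'll go part-way down and settle.

```bash
python3 -m inch '[[[0,0,-0.08,0,0,0],[0,0,-0.16,0,0,0],[0,0,-0.2,0,0,0],[0,0,-0.2,0,0,0],[0,0,-0.2,0,0,0]]]'
python3 -c "
from h import *
S=state();print(S['ee_pos'],S['eef_rot'])"
```

```text
clock: 2.2
ee_pos: [0.5846, -0.0628, 0.1551]
eef_rot: [0.401, 0.916, 0.0, 0.0]
force: [0.7, -0.7, 0.2]
gripper_width: 0.0856
grip_force: 0.0
[ 0.58456492 -0.06282097  0.15507276] [4.00510121e-01 9.16292292e-01 8.58822902e-06 2.79177542e-04]
```

```bash
python3 -m inch '[[[0.008,0.024,-0.02,0,0,0],[0.008,0.024,-0.08,0,0,0],[0.008,0.024,-0.15,0,0,0],[0.008,0.024,-0.2,0,0,0],[0.008,0.024,-0.22,0,0,0]]]'
python3 -m inch '[[[0,0,0,0,0,0],[0,0,0,0,0,0],[0,0,0,0,0,0],[0,0,0,0,0,0],[0,0,0,0,0,0]]]' 0.2
python3 -m inch '[[[0,0,0,0,0,0],[0,0,0,0,0,0],[0,0,0,0,0,0],[0,0,0,0,0,0],[0,0,0,0,0,0]]]' -1
python3 - <<'E'
from h import *
f=grab_frame("scene");cv2.imwrite("pics/s2.png",cv2.resize(f["color"][130:280,240:440],(800,600))[...,::-1])
E
```

```text
clock: 2.7
ee_pos: [0.5862, -0.0548, 0.0871]
eef_rot: [0.4, 0.916, -0.0, -0.001]
force: [-0.4, -0.9, -0.3]
gripper_width: 0.0855
grip_force: 0.0
clock: 3.2
ee_pos: [0.5876, -0.0553, 0.0897]
eef_rot: [0.4, 0.916, 0.0, 0.001]
force: [-0.2, 0.1, 2.6]
gripper_width: 0.061
grip_force: 65.4
clock: 3.7
ee_pos: [0.5876, -0.0553, 0.0896]
eef_rot: [0.4, 0.916, 0.0, 0.001]
force: [0.2, 0.1, 5.7]
gripper_width: 0.0609
grip_force: 65.6
```

View pics/s2.png

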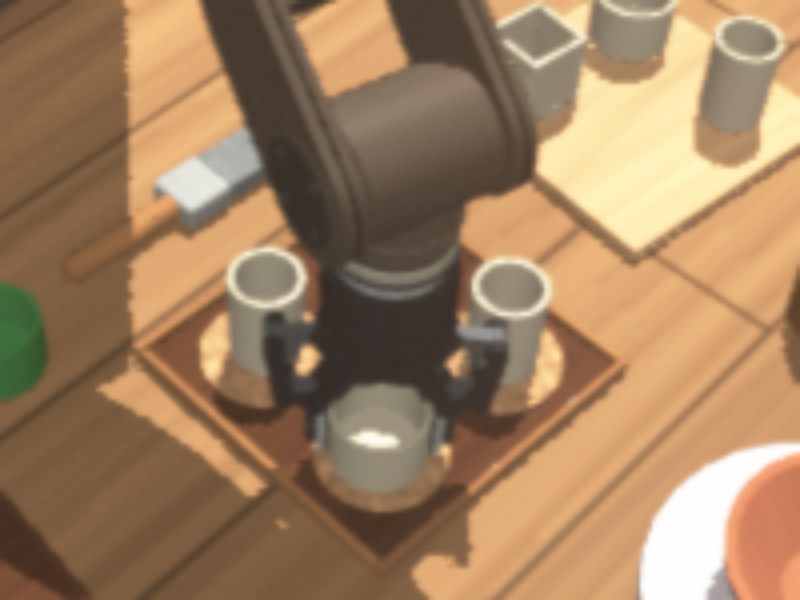

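The low cup is gripped at 61 mm between the pads (enlarged crop, about 380,440). Lift and carry it to the empty tray.

```bash
python3 -m inch '[[[0,0,0.02,0,0,0],[0,0,0.08,0,0,0],[0,0,0.18,0,0,0],[0,0,0.28,0,0,0],[0,0,0.35,0,0,0]]]'
python3 -m inch '[[[-0.01,-0.03,0.03,0,0,0],[-0.03,-0.1,0.05,0,0,0],[-0.06,-0.2,0.05,0,0,0],[-0.1,-0.32,0.05,0,0,0],[-0.14,-0.44,0.05,0,0,0]]]'
python3 -m inch '[[[-0.04,-0.12,0,0,0,0],[-0.08,-0.24,0,0,0,0],[-0.12,-0.34,0,0,0,0],[-0.14,-0.41,0,0,0,0],[-0.145,-0.44,0,0,0,0]]]'
python3 -m inch '[[[0,0,-0.02,0,0,0],[0,0,-0.08,0,0,0],[0,0,-0.16,0,0,0],[0,0,-0.22,0,0,0],[0,0,-0.26,0,0,0]]]'
python3 -m inch '[[[0,0,0,0,0,0],[0,0,0,0,0,0],[0,0,0,0,0,0],[0,0,0,0,0,0],[0,0,0,0,0,0]]]'
python3 - <<'E'
from h import *
import pickle
t=grab_frame("scene");pickle.dump(t,open("scene2.pkl","wb"))
tt=grab_frame("top");pickle.dump(tt,open("top2.pkl","wb"))
a=cv2.resize(t["color"][190:350,160:400],(720,480));a=cv2.resize(a,(400,267))
b=cv2.resize(t["color"][195:345,160:400],(800,500))
c=cv2.resize(tt["color"][140:235,280:470],(200,100))
cv2.imwrite("pics/s3.png",b[...,::-1])
E
```

```text
clock: 4.25
ee_pos: [0.5864, -0.055, 0.1945]
eef_rot: [0.4, 0.916, -0.0, -0.0]
force: [-0.3, 0.9, -1.6]
gripper_width: 0.061
grip_force: 65.5
clock: 4.75
ee_pos: [0.543, -0.188, 0.2066]
eef_rot: [0.4, 0.917, 0.0, -0.002]
force: [-0.5, -0.3, -1.9]
gripper_width: 0.0614
grip_force: 65.5
clock: 5.25
ee_pos: [0.4993, -0.3208, 0.2067]
eef_rot: [0.401, 0.916, 0.0, -0.002]
force: [0.6, 0.7, -2.0]
gripper_width: 0.0611
grip_force: 65.5
clock: 5.75
ee_pos: [0.5006, -0.3169, 0.1277]
eef_rot: [0.4, 0.917, 0.001, -0.002]
force: [-0.7, 0.9, -2.5]
gripper_width: 0.0609
grip_force: 65.5
clock: 6.25
ee_pos: [0.5017, -0.3195, 0.1315]
eef_rot: [0.4, 0.916, -0.0, 0.001]
force: [0.5, -0.1, -1.3]
gripper_width: 0.0609
grip_force: 65.5
```

View pics/s3.png

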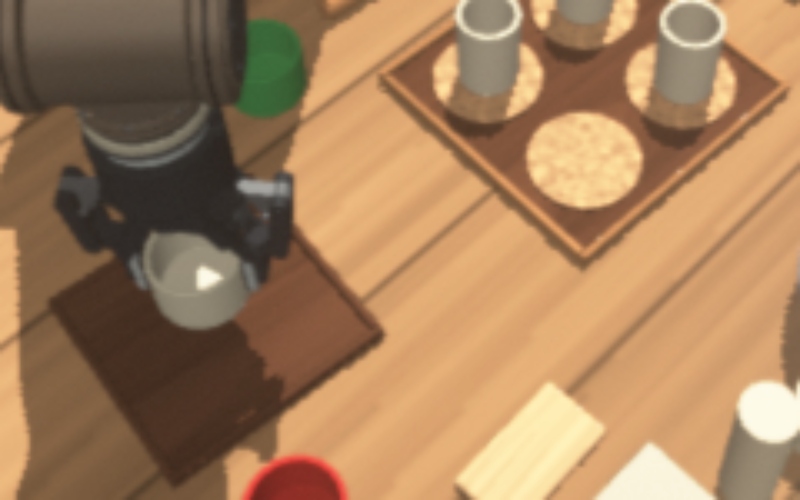

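The cup hangs upright over the empty tray, and the bare pad shows at scene about (335,243). I'll measure the pad and check the tray centre.

Run:
```python
from h import *
import pickle
s=pickle.load(open("scene2.pkl","rb"));t=pickle.load(open("top2.pkl","rb"))
print("oddtray",ray(s,(224.8,290.4),.012)[0].round(4))
for n,f,(x0,y0,x1,y1) in(("scene",s,(313,224,358,262)),("top",t,(325,147,360,184))):
    h=cv2.cvtColor(f["color"],cv2.COLOR_RGB2HSV)[y0:y1,x0:x1]
    m=(h[...,2]>(150)).astype(np.uint8); m=cv2.morphologyEx(m,cv2.MORPH_CLOSE,np.ones((3,3)))
    g=max(cv2.findContours(m,0,1)[0],key=cv2.contourArea)
    P=ray(f,g.reshape(-1,2)+[x0,y0],.010)[:,:2]; c,r=cv2.minEnclosingCircle((P*1000).astype(np.float32)); e=cv2.fitEllipse((P*1000).astype(np.float32))
    print(n,c,r,e,cv2.boundingRect(g))
```

```text
oddtray [ 0.5044 -0.3203  0.012 ]
scene (585.6163330078125, -68.73199462890625) 59.983619689941406 ((588.492431640625, -59.70752716064453), (79.63968658447266, 109.49874877929688), 179.8322296142578) (0, 4, 40, 34)
top (589.930908203125, -53.54276657104492) 41.59071350097656 ((589.8323974609375, -53.40708541870117), (79.51396942138672, 79.80448150634766), 29.172239303588867) (3, 7, 27, 27)
```

```bash
python3 -m inch '[[[0,0,-0.02,0,0,0],[0,0,-0.06,0,0,0],[0,0,-0.1,0,0,0],[0,0,-0.12,0,0,0],[0,0,-0.135,0,0,0]]]'
python3 -m inch '[[[0,0,-0.004,0,0,0],[0,0,-0.008,0,0,0],[0,0,-0.012,0,0,0],[0,0,-0.016,0,0,0],[0,0,-0.016,0,0,0]]]'
```

```text
clock: 6.85
ee_pos: [0.5007, -0.3186, 0.0883]
eef_rot: [0.4, 0.916, 0.0, -0.001]
force: [-0.2, 0.3, -2.2]
gripper_width: 0.0608
grip_force: 65.5
clock: 7.35
ee_pos: [0.5015, -0.3193, 0.0857]
eef_rot: [0.4, 0.916, -0.0, 0.0]
force: [0.7, -0.4, -1.4]
gripper_width: 0.0612
grip_force: 65.5
```

```bash
python3 -m inch '[[[0,0,-0.002,0,0,0],[0,0,-0.004,0,0,0],[0,0,-0.004,0,0,0],[0,0,-0.004,0,0,0],[0,0,-0.004,0,0,0]]]'
```

```text
clock: 7.85
ee_pos: [0.5016, -0.3194, 0.0856]
eef_rot: [0.4, 0.916, -0.0, 0.0]
force: [-1.6, 1.8, 6.2]
gripper_width: 0.0608
grip_force: 66.3
```

Run:
```python
from h import *
import pickle
s=pickle.load(open("scene2.pkl","rb"))
# pad ellipse extents seen in the crop: x 526..643, y 112..210 at 3.333x
q=[(160+526/3.333,195+160/3.333),(160+643/3.333,195+160/3.333),(160+584.5/3.333,195+112/3.333),(160+584.5/3.333,195+210/3.333)]
print(ray(s,q,.01).round(4), ray(s,q,.01).mean(0).round(4))
```

```text
[[ 0.5615 -0.0843  0.01  ]
 [ 0.622  -0.0245  0.01  ]
 [ 0.5625 -0.0225  0.01  ]
 [ 0.6205 -0.0858  0.01  ]] [ 0.5916 -0.0543  0.01  ]
```

Contact registers at 6 N, so the cup is resting on the tray floor. Release, rise, and go to the spare cup.

```bash
python3 -m inch '[[[0,0,0.002,0,0,0],[0,0,0.002,0,0,0],[0,0,0.002,0,0,0],[0,0,0.002,0,0,0],[0,0,0.002,0,0,0]]]' 1
python3 -m inch '[[[0,0,0.04,0,0,0],[0,0,0.13,0,0,0],[0,0,0.26,0,0,0],[0,0,0.4,0,0,0],[0,0,0.52,0,0,0]]]'
python3 -m inch '[[[0.01,0.08,0.02,0,0,0],[0.03,0.22,0.04,0,0,0],[0.04,0.38,0.04,0,0,0],[0.06,0.54,0.04,0,0,0],[0.07,0.7,0.04,0,0,0]]]'
python3 -m inch '[[[0.02,0.16,0,0,0,0],[0.03,0.32,0,0,0,0],[0.05,0.48,0,0,0,0],[0.06,0.64,0,0,0,0],[0.08,0.8,0,0,0,0]]]'
python3 -m inch '[[[0.02,0.16,0,0,0,0],[0.03,0.32,0,0,0,0],[0.05,0.46,0,0,0,0],[0.07,0.58,0,0,0,0],[0.07,0.68,0,0,0,0]]]'
python3 -m inch '[[[0,0.02,-0.02,0,0,0],[0,0.02,-0.08,0,0,0],[0,0.02,-0.14,0,0,0],[0,0.02,-0.16,0,0,0],[0,0.02,-0.16,0,0,0]]]'
python3 - <<'E'
from h import *
S=state();print(S['ee_pos'],S['joint_positions'].round(2))
t=grab_frame("scene");tt=grab_frame("top")
a=cv2.resize(t["color"][40:340,160:480],(480,450));b=cv2.resize(tt["color"][140:235,170:475],(800,249))[:,:800]
o=np.zeros((600,800,3),np.uint8);o[:350,:]=cv2.resize(t["color"][90:340,160:480],(448,350))[:,:].copy() if 0 else 0
o[:350,:448]=cv2.resize(t["color"][90:340,160:480],(448,350));o[350:599]=b
cv2.imwrite("pics/s4.png",o[...,::-1])
E
```

```text
clock: 8.35
ee_pos: [0.5012, -0.3191, 0.0844]
eef_rot: [0.4, 0.916, 0.0, -0.0]
force: [-0.1, -0.3, -0.2]
gripper_width: 0.0856
grip_force: 0.0
clock: 8.85
ee_pos: [0.5015, -0.3193, 0.2439]
eef_rot: [0.4, 0.916, -0.0, 0.001]
force: [1.2, 0.1, -0.5]
gripper_width: 0.0853
grip_force: 0.0
clock: 9.35
ee_pos: [0.5223, -0.1075, 0.2539]
eef_rot: [0.4, 0.916, 0.0, 0.001]
force: [0.5, 0.6, -0.9]
gripper_width: 0.0855
grip_force: 0.0
clock: 9.85
ee_pos: [0.546, 0.1329, 0.2538]
eef_rot: [0.4, 0.916, 0.0, 0.001]
force: [0.5, 0.1, 0.4]
gripper_width: 0.0853
grip_force: 0.0
clock: 10.35
ee_pos: [0.5674, 0.3371, 0.2537]
eef_rot: [0.4, 0.917, 0.001, 0.001]
force: [0.7, -0.2, 0.1]
gripper_width: 0.085
grip_force: 0.0
clock: 10.85
ee_pos: [0.5665, 0.3397, 0.2026]
eef_rot: [0.401, 0.916, -0.001, -0.001]
force: [-0.4, 0.6, -0.5]
gripper_width: 0.0854
grip_force: 0.0
[0.56652885 0.33970988 0.20257274] [ 0.39  0.35  1.69 -0.    1.11 -0.36]
```

View pics/s4.png

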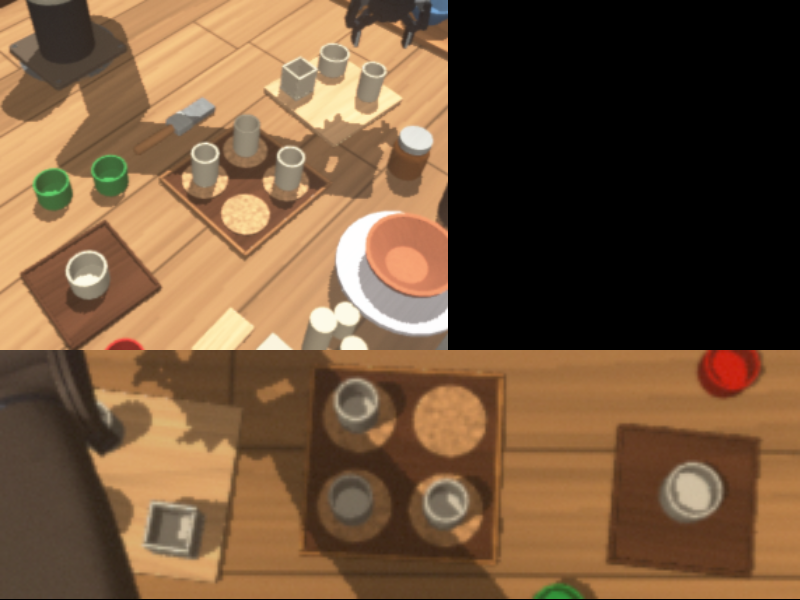

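The low cup stands upright near the middle of the odd tray (lower panel, 692,490), and the pad is bare at (450,420). Now descend on the tall spare.

```bash
python3 -m inch '[[[0.005,0.01,-0.02,0,0,0],[0.005,0.01,-0.06,0,0,0],[0.005,0.01,-0.12,0,0,0],[0.005,0.01,-0.18,0,0,0],[0.005,0.01,-0.22,0,0,0]]]'
python3 -m inch '[[[0,0,-0.03,0,0,0],[0,0,-0.06,0,0,0],[0,0,-0.08,0,0,0],[0,0,-0.09,0,0,0],[0,0,-0.09,0,0,0]]]'
python3 -m inch '[[[0,0,0,0,0,0],[0,0,0,0,0,0],[0,0,0,0,0,0],[0,0,0,0,0,0],[0,0,0,0,0,0]]]' -1
python3 -m inch '[[[0,0,0,0,0,0],[0,0,0,0,0,0],[0,0,0,0,0,0],[0,0,0,0,0,0],[0,0,0,0,0,0]]]'
```

```text
clock: 11.45
ee_pos: [0.5674, 0.3433, 0.1351]
eef_rot: [0.4, 0.916, -0.002, -0.002]
force: [0.3, 0.7, -0.7]
gripper_width: 0.0857
grip_force: 0.0
clock: 11.95
ee_pos: [0.5688, 0.3439, 0.1115]
eef_rot: [0.4, 0.916, -0.0, -0.0]
force: [0.0, 0.7, -0.5]
gripper_width: 0.0855
grip_force: 0.0
clock: 12.45
ee_pos: [0.5694, 0.3441, 0.1127]
eef_rot: [0.4, 0.916, 0.001, 0.001]
force: [0.6, 0.5, 2.7]
gripper_width: 0.0475
grip_force: 61.9
clock: 12.95
ee_pos: [0.5694, 0.3441, 0.1127]
eef_rot: [0.4, 0.916, 0.001, 0.001]
force: [1.2, 1.5, 4.8]
gripper_width: 0.0473
grip_force: 61.9
```

Gripped at 47.5 mm. Lift and carry it to the pad, stopping to hover.

```bash
python3 -m inch '[[[0,0,0.02,0,0,0],[0,0,0.08,0,0,0],[0,0,0.18,0,0,0],[0,0,0.3,0,0,0],[0,0,0.4,0,0,0]]]'
python3 -m inch '[[[0,-0.03,0.04,0,0,0],[0.01,-0.1,0.06,0,0,0],[0.01,-0.2,0.06,0,0,0],[0.02,-0.32,0.06,0,0,0],[0.02,-0.44,0.06,0,0,0]]]'
python3 -m inch '[[[0.01,-0.12,0,0,0,0],[0.01,-0.24,0,0,0,0],[0.02,-0.36,0,0,0,0],[0.02,-0.48,0,0,0,0],[0.03,-0.57,0,0,0,0]]]'
python3 -m inch '[[[0.01,-0.09,0,0,0,0],[0.01,-0.18,0,0,0,0],[0.02,-0.26,0,0,0,0],[0.02,-0.3,0,0,0,0],[0.02,-0.32,0,0,0,0]]]'
python3 -m inch '[[[0,0,-0.03,0,0,0],[0,0,-0.1,0,0,0],[0,0,-0.18,0,0,0],[0,0,-0.24,0,0,0],[0,0,-0.26,0,0,0]]]'
python3 -m inch '[[[0,0,0,0,0,0],[0,0,0,0,0,0],[0,0,0,0,0,0],[0,0,0,0,0,0],[0,0,0,0,0,0]]]'
python3 - <<'E'
from h import *
S=state();print(S['ee_pos'],S['eef_rot'])
t=grab_frame("scene");import pickle;pickle.dump(t,open("s5.pkl","wb"))
print("pad here (scene px), foot, mid, top of cup if centred:",proj(t,[[.5905,-.054,.01],[S['ee_pos'][0],S['ee_pos'][1],S['ee_pos'][2]-.1007],[S['ee_pos'][0],S['ee_pos'][1],S['ee_pos'][2]-.0307]]).round(1).tolist())
cv2.imwrite("pics/s5.png",cv2.resize(t["color"][150:280,260:430],(785,600))[...,::-1])
E
```

```text
clock: 13.45
ee_pos: [0.5686, 0.3439, 0.2339]
eef_rot: [0.4, 0.916, 0.0, 0.0]
force: [0.3, 0.2, -0.3]
gripper_width: 0.0475
grip_force: 61.8
clock: 13.95
ee_pos: [0.574, 0.2102, 0.2486]
eef_rot: [0.4, 0.917, -0.001, -0.001]
force: [0.4, 0.1, -1.2]
gripper_width: 0.0472
grip_force: 61.8
clock: 14.45
ee_pos: [0.5825, 0.0384, 0.2485]
eef_rot: [0.401, 0.916, -0.001, -0.001]
force: [0.2, -0.4, -0.8]
gripper_width: 0.0475
grip_force: 61.9
clock: 14.95
ee_pos: [0.5891, -0.0562, 0.2489]
eef_rot: [0.401, 0.916, -0.0, -0.001]
force: [-0.5, 0.4, -1.3]
gripper_width: 0.0475
grip_force: 61.9
clock: 15.45
ee_pos: [0.5879, -0.0535, 0.1682]
eef_rot: [0.4, 0.917, -0.0, -0.003]
force: [-0.7, 0.3, -1.7]
gripper_width: 0.0475
grip_force: 61.9
clock: 15.95
ee_pos: [0.5901, -0.0552, 0.1725]
eef_rot: [0.4, 0.916, 0.0, 0.001]
force: [-0.4, -0.3, -0.7]
gripper_width: 0.0476
grip_force: 61.9
[ 0.59013374 -0.05524144  0.17249927] [4.00193946e-01 9.16430155e-01 1.14122417e-04 7.50399298e-04]
pad here (scene px), foot, mid, top of cup if centred: [[335.1, 242.6], [335.9, 227.6], [337.4, 208.3]]
```

View pics/s5.png

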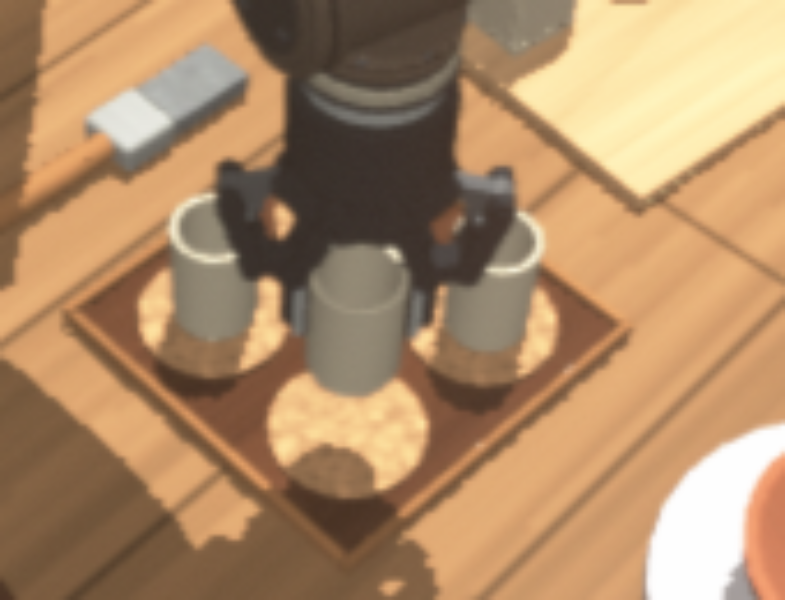

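```bash
python3 -c "
from h import *
import pickle
t=pickle.load(open('s5.pkl','rb'))
print(ray(t,(337.4,210.2),.1418),ray(t,(336.1,228),.0718))"
python3 -m inch '[[[0,0.002,-0.02,0,0,0],[0,0.004,-0.06,0,0,0],[0,0.004,-0.11,0,0,0],[0,0.004,-0.15,0,0,0],[0,0.004,-0.18,0,0,0]]]'
python3 -m inch '[[[0,0,-0.006,0,0,0],[0,0,-0.012,0,0,0],[0,0,-0.016,0,0,0],[0,0,-0.016,0,0,0],[0,0,-0.016,0,0,0]]]'
```

```text
[[ 0.59371117 -0.05907924  0.1418    ]] [[ 0.59140092 -0.05579107  0.0718    ]]
clock: 16.5
ee_pos: [0.5888, -0.0537, 0.1152]
eef_rot: [0.4, 0.916, -0.0, -0.002]
force: [-0.5, -0.4, -1.2]
gripper_width: 0.0475
grip_force: 61.9
clock: 17.0
ee_pos: [0.5901, -0.054, 0.1134]
eef_rot: [0.4, 0.916, 0.0, 0.001]
force: [0.4, 0.2, -1.1]
gripper_width: 0.0474
grip_force: 61.9
```

```bash
python3 -m inch '[[[-0.004,0.005,0,0,0,0],[-0.004,0.005,-0.003,0,0,0],[-0.004,0.005,-0.006,0,0,0],[-0.004,0.005,-0.008,0,0,0],[-0.004,0.005,-0.008,0,0,0]]]'
python3 -m inch '[[[0,0,-0.002,0,0,0],[0,0,-0.002,0,0,0],[0,0,-0.002,0,0,0],[0,0,-0.002,0,0,0],[0,0,-0.002,0,0,0]]]'
```

```text
clock: 17.5
ee_pos: [0.5886, -0.0524, 0.1107]
eef_rot: [0.4, 0.916, -0.0, -0.0]
force: [-0.8, 1.0, 1.1]
gripper_width: 0.0476
grip_force: 62.1
clock: 18.0
ee_pos: [0.5886, -0.0524, 0.1107]
eef_rot: [0.4, 0.916, -0.0, -0.0]
force: [-2.1, 0.5, 5.6]
gripper_width: 0.0474
grip_force: 62.4
```

Contact is at the expected height. Open, rise straight up, and back away to look.

```bash
python3 -m inch '[[[0,0,0,0,0,0],[0,0,0,0,0,0],[0,0,0,0,0,0],[0,0,0,0,0,0],[0,0,0,0,0,0]]]' 1
python3 -m inch '[[[0,0,0.04,0,0,0],[0,0,0.13,0,0,0],[0,0,0.26,0,0,0],[0,0,0.4,0,0,0],[0,0,0.5,0,0,0]]]'
python3 -m inch '[[[-0.04,-0.08,0,0,0,0],[-0.08,-0.22,0,0,0,0],[-0.1,-0.36,0,0,0,0],[-0.12,-0.5,0,0,0,0],[-0.14,-0.64,0,0,0,0]]]'
python3 -m inch '[[[-0.06,-0.14,0,0,0,0],[-0.12,-0.28,0,0,0,0],[-0.18,-0.42,0,0,0,0],[-0.24,-0.52,0,0,0,0],[-0.24,-0.56,0,0,0,0]]]'
python3 -m inch '[[[0,0,0,0,0,0],[0,0,0,0,0,0],[0,0,0,0,0,0],[0,0,0,0,0,0],[0,0,0,0,0,0]]]'
python3 - <<'E'
from h import *
t=grab_frame("scene");tt=grab_frame("top")
o=np.zeros((600,800,3),np.uint8)
o[:350,:448]=cv2.resize(t["color"][90:340,160:480],(448,350));o[350:599]=cv2.resize(tt["color"][140:235,170:475],(800,249))
o[:340,460:]=cv2.resize(tt["color"][140:230,280:370],(340,340),interpolation=cv2.INTER_CUBIC)
cv2.imwrite("pics/s6.png",o[...,::-1])
def cen(f,R,z):
    x0,y0,x1,y1=R;h=cv2.cvtColor(f["color"],cv2.COLOR_RGB2HSV)[y0:y1,x0:x1]
    m=((h[...,1]<75)&(h[...,2]>60)).astype(np.uint8);k,l,s,c=cv2.connectedComponentsWithStats(m);i=1+np.argmax(s[1:,4]);return s[i].tolist(),ray(f,c[i]+[x0,y0],z)[0].round(4)
print(cen(t,(318,208,354,262),.045),"pad(scene) .5916 -.0543")
for R in((357,190,380,228),(325,168,348,204),(295,188,319,226)): print(cen(t,R,.045))
E
```

```text
clock: 18.5
ee_pos: [0.5886, -0.0525, 0.1097]
eef_rot: [0.4, 0.916, 0.0, 0.0]
force: [-0.0, 0.3, -0.6]
gripper_width: 0.0854
grip_force: 0.0
clock: 19.0
ee_pos: [0.5893, -0.0526, 0.2642]
eef_rot: [0.4, 0.916, 0.0, 0.002]
force: [-0.5, -0.5, 0.9]
gripper_width: 0.0856
grip_force: 0.0
clock: 19.5
ee_pos: [0.5462, -0.2459, 0.2611]
eef_rot: [0.4, 0.916, -0.0, 0.001]
force: [0.6, 0.7, -0.5]
gripper_width: 0.0853
grip_force: 0.0
clock: 20.0
ee_pos: [0.4726, -0.4153, 0.2609]
eef_rot: [0.402, 0.916, -0.001, 0.0]
force: [0.4, 0.4, 0.4]
gripper_width: 0.0855
grip_force: 0.0
clock: 20.5
ee_pos: [0.4751, -0.4114, 0.2599]
eef_rot: [0.399, 0.917, 0.0, -0.0]
force: [0.6, 0.2, 0.3]
gripper_width: 0.0854
grip_force: 0.0
([8, 9, 21, 33, 565], array([ 0.5872, -0.0508,  0.045 ])) pad(scene) .5916 -.0543
([0, 4, 21, 32, 525], array([0.5931, 0.055 , 0.045 ]))
([2, 4, 19, 30, 473], array([0.4862, 0.0595, 0.045 ]))
([2, 4, 20, 32, 520], array([ 0.4815, -0.0445,  0.045 ]))
```

View pics/s6.png

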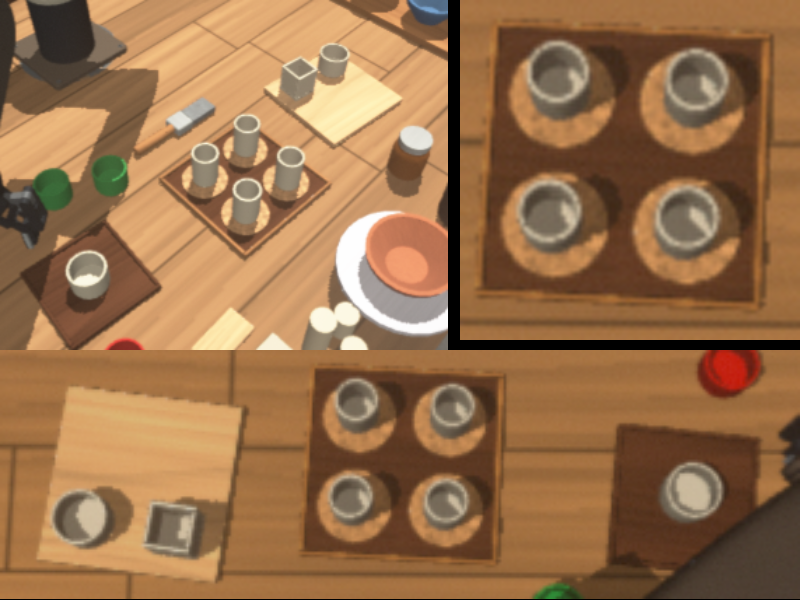

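Run:
```python
from h import *
t=grab_frame("top");s=grab_frame("scene")
c=lambda x,y:(280+(x-460+.5)*90/340-.5,140+(y+.5)*90/340-.5)
print("top: rim",ray(t,c(697,81),.08)[0].round(4),"pad .5899 -.0535")
for z in(.01,.08):
    print(z,"expected scene px if centred",proj(s,[[.5916,-.0543,z]]).round(1))
r=np.radians(np.arange(0,360,5))
Q=np.vstack([proj(s,np.c_[.5916+.024*np.cos(r),-.0543+.024*np.sin(r),0*r+z]) for z in(.01,.08)])
m=cv2.fillConvexPoly(np.zeros((400,640),np.uint8),cv2.convexHull(Q.round().astype(int)),1); M=cv2.moments(m,True)
print("centroid bias: centred cup reads",ray(s,(M['m10']/M['m00'],M['m01']/M['m00']),.045)[0].round(4))
```

```text
top: rim [ 0.589  -0.0544  0.08  ] pad .5899 -.0535
0.01 expected scene px if centred [[335.4 243. ]]
0.08 expected scene px if centred [[336.8 225.5]]
centroid bias: centred cup reads [ 0.5907 -0.0534  0.045 ]
```

```bash
python3 -c "
from rig import *
print(close_job())"
```

```text
the job is handed in; nothing more can be done
None
```

I handed the job in at about 21 s: the low cup stands upright in the empty tray, the tall spare stands upright about 1–4 mm from the middle of the freed pad, and the other three cups of the set haven't moved.

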